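# Load and start the dental model scanner

### The job

Set every plaster cast on the bench upright into the pocket of its own shape and size in the two carrier slabs, right down on the pocket floor. Then slide both carriers by their fins, pocket end first, into the two bays of the scanner until they are fully home against the stop, and after that press the start button right down and let go. Leave the casts seated and the other things on the bench where they are.

Things in the scene. Friction and masses are not known exactly. Their poses are not given: they have to be found in the camera images.
- scanner: White desk scanner, fixed. Origin on the bench at the middle of its mouth line; x points into its two open-topped bays (away from the robot), z up. Bays centred at y = +66 and -66 mm, no floor. 14 mm high stop at x = 75 mm with a deck behind it; 70 mm high housing from x = 145 to 240 mm. Console on the left, y = 134 to 197 mm, 30 mm high.
- bay_left (a point): Left bay, home point: where a carrier's origin lies when fully home against the stop (scanner frame 25, +66, 0 mm). Bay 107 mm wide between 20 mm high walls; 6 mm wide lips overhang both sides from x = 7 to 75 mm, undersides 14.5 mm above the bench. Flared mouth: 12 mm high guides reach out to x = -21 mm, 120 mm apart there.
- bay_right (a point): Right bay, home point: the same at scanner frame 25, -66, 0 mm. Either carrier may use either bay.
- start (a joint): White push button, radius 13 mm, in a black housing on the scanner's console; pressed straight down. 0 = up, 0.006 m = fully down (about 5 N); springs back.
- start_top (a point): Centre of the button's top face.
- carrier_a: Flat grey carrier slab, 100 (x) by 104 (y) by 12 mm, 0.4 kg; origin at the centre of its underside. Upright grip fin near its rear (-x) edge. Its top has, 18 mm ahead (+x) of the centre, a round pocket 39 mm across (at y = +24 mm) and a square pocket 35 x 35 mm (at y = -24 mm), 8 mm deep. Slides into a bay +x end first, clearance 1.5 mm each side, 2.5 mm above.
- carrier_a_grip (a point): Grip point in that carrier's fin, 36 mm above the underside, 40 mm behind its centre. The fin is 10 mm thick (x), 44 mm long (y) and reaches from 12 to 42 mm above the underside. With the carrier home the fin stands 15 mm outside the mouth line. Slid on the bench it sticks and slips, at 5 to 20 N.
- carrier_b: Flat grey carrier slab, 100 (x) by 104 (y) by 12 mm, 0.4 kg; origin at the centre of its underside. Upright grip fin near its rear (-x) edge. Its top has, 18 mm ahead (+x) of the centre, an oblong pocket 27 (x) by 49 (y) mm at y = -19.5 mm and a small round pocket 31 mm across at y = +28.5 mm, 8 mm deep. Slides into a bay +x end first, clearance 1.5 mm each side, 2.5 mm above.
- carrier_b_grip (a point): Grip point in that carrier's fin, 36 mm above the underside, 40 mm behind its centre. The fin is 10 mm thick (x), 44 mm long (y) and reaches from 12 to 42 mm above the underside. With the carrier home the fin stands 15 mm outside the mouth line. Slid on the bench it sticks and slips, at 5 to 20 N.
- cast_round: Round plaster cast, 36 mm across, 30 mm tall with a low tooth stump (5 mm) on top, about 50 g, stands upright; origin at the centre of its underside, z up. Belongs in the round pocket (39 mm) of carrier_a. May be absent.
- cast_square: Square plaster cast, 32 x 32 mm, 30 mm tall with a low tooth stump (5 mm) on top, about 50 g, stands upright; origin at the centre of its underside, z up. Belongs in the square pocket (35 mm) of carrier_a. May be absent.
- cast_oblong: Oblong plaster cast, 24 mm (x) by 46 mm (y), 30 mm tall with two low tooth stumps (5 mm) on top, about 50 g, stands upright; origin at the centre of its underside, z up. Belongs in the oblong pocket (27 x 49 mm) of carrier_b. May be absent.
- cast_small: Small round plaster cast, 28 mm across, 30 mm tall with a low tooth stump (5 mm) on top, about 50 g, stands upright; origin at the centre of its underside, z up. Belongs in the small round pocket (31 mm) of carrier_b. May be absent.
- pocket_round (a point): Centre of the floor of the round pocket (39 mm) of carrier_a: where the cast's origin lies when seated.
- pocket_square (a point): Centre of the floor of the square pocket (35 mm) of carrier_a: where the cast's origin lies when seated.
- pocket_oblong (a point): Centre of the floor of the oblong pocket (27 x 49 mm) of carrier_b: where the cast's origin lies when seated.
- pocket_small (a point): Centre of the floor of the small round pocket (31 mm) of carrier_b: where the cast's origin lies when seated.
- wax_tin: Steel tin, 46 mm across, 20 mm high; a bystander, origin at the middle of its underside.
- jar: Jar, 52 mm across, 65 mm high; a bystander, origin at the middle of its underside.
- bowl: Green plastic mixing bowl, 100 mm across, 45 mm high; a bystander, origin at the middle of its underside.
- cup: White cup, 72 mm across, 75 mm high; a bystander, origin at the middle of its underside.
- brush: Bench brush with wooden handle, 190 mm long; a bystander, lying flat.
- bur_block: Dark wooden block, 50 x 100 x 30 mm; a bystander, origin at the middle of its underside.
- wax_knife: Plaster spatula with wooden handle, 170 mm long; a bystander, lying flat.
Not all that is in view belongs to the job. Leave any brown or pink look-alike of the cast_square alone.

How it is judged:
By the outcome, as a careful person would: the job done as asked, in the order asked, and still so for the second after the job is handed in, with the robot touching nothing.
Of cast_round, cast_square, cast_oblong, cast_small only 3 to 4 are there at a start; the rules pass over those that are not, and their reading is None.
At some moment in a run one of cast_round, cast_square, cast_oblong, cast_small may be knocked a few centimetres aside while the robot is not near it.
Once in a run the grip may slacken for a moment while it holds something.
It also fails if it takes over 210 s, if anything falls off the work surface, if the arm or the gripper's body presses on something with over 40 N, if the wrist force passes 120 N, or if a joint passes its speed limit or range.

### The arm

A 6-joint arm with a two-finger parallel gripper is mounted at the origin on the work surface. World frame = base frame: x ahead of the robot, y to its left, z up, the work surface at z = 0. Lengths are in m, angles in rad, forces in N, time in s.
With the tool pointing down it reaches from about 0.325 to 0.875 m from the base axis. Payload 4.4 kg.
Tool frame: the origin (TCP) lies on the centre line of the jaws, within the pads' length; the fingertips stand r.tips_ahead ahead of it and the grasp point (between the pads) lies 11 mm behind it (r.tips_ahead is the distance from the TCP to the fingertips, in m); z points along the fingers, y is the line along which they close (so a half turn about z gives the same grasp; the last joint's range is limited). The gripper opens to 85 mm and grips with 20 to 120 N. Pads are 22 mm wide; open, the fingers measure 114 mm over their backs; the gripper's body (76 mm by 85 mm) begins 54 mm behind the grasp point. The pads swing forward as they close: fully open they stand 13 mm farther back than shut.
Start: joints at [-1.438, 0.207, 1.542, -0, 1.393, -0.15], TCP at [0.161, -0.552, 0.239] pointing down, gripper open.
Joint ranges: [-2.73, 2.73], [-0.86, 2.22], [0.23, 2.46], [-1.11, 4.25], [0.08, 2.63], [-2.82, 2.82]. Speed limits (rad/s): [2.79, 2.79, 3.14, 3.14, 3.14, 3.14].

### API

Orientations are given as a rotation vector (axis times angle).
In Python, from station import r gives the robot as it stands. The module is installed in compiled form; this text tells all that it offers. Calls block until the motion is done:
- r.move_to(position, orientation): joint-space move of the TCP to a pose.
- r.move_l(position, velocity=0.15, rot=None, contact_N=None): straight line of the TCP; rot=None keeps the orientation; velocity is the mean speed in m/s. With contact_N (N) it stops when the force on the tool has changed by that much, and returns True; else False.
- r.move_j(angles): joint-space move.
- r.gripper_to(opening): finger opening in m; the grip force is fixed at half the most; returns when the fingers have stopped.
- r.hold(seconds).
- r.inverse_kinematics(position, orientation): joint angles nearest the present ones, or None.
- r.observe(): the state.
- r.read_camera(name): name is "scene" or "top" or "wrist"; returns a dict with "color" (420x560x3 uint8, red, green, blue), "vfov" (degrees; the focal length in pixels is half the picture's height over the tangent of half this angle, whatever the lens; pixels are square), "cx", "cy" (the principal point, pixels), "origin" and "rotation" of the camera in the world. Camera axes: x right, y down, z forward; pixel columns grow to the right and rows downward; lengths in m; the calibration is good to about 2 mm. A picture is of the moment at which its call begins. There is no depth.
A pose or a line that the arm cannot do raises r.PlanningError and nothing moves.
- r.sign_off(): hands the job in; it is judged then, once.
Trained networks look in a picture, given as the dict that the camera call returned (one of the last four; its "shot" number tells which), for a name from the list of things; names that differ only in an ending like _2 or _b are one class to them, and where a whole thing is asked for, a point or a joint stands for the part that bears it (a point fixed in the world has none). Each returns a list of dicts, best first, with "conf" (0 to 1); they miss things now and then, are a little off and sometimes report something else, mostly with a low value. They report only what shows in the picture. A call takes as long as a camera call. They do not tell look-alikes from the thing itself.
- r.recognise(picture, label): "extent" ([left, top, right, bottom] in pixels, round what is visible of it).
The state is a dict: "clock": time; "joint_positions": joint angles; "joint_vel": joint speeds; "effort": joint torques, N m; "ee_pos": TCP position; "orientation": TCP orientation; "force": force on the tool from outside, world axes, zero at the start; "torque": the same for the moment, N m; "finger_gap": finger opening in m; "gripper_force": force on a finger pad.
Only numpy, scipy, OpenCV 4.12 (cv2) and the standard library are available. Lean on these libraries where they do the work, as an engineer would, in place of code of your own. Each camera call takes 0.05 s, during which the arm holds its last target. There are 200 camera calls.

## Working session

There is one attempt and no reset: what is moved stays moved. The work goes in short steps, each a Python script; the robot and the scene stay as the last script left them, time stands still between calls to the robot, and variables do not carry over. Pictures are saved under pics/ and viewed, at most 14 in all, crops included, and the job is handed in when it is done.

```bash
mkdir -p pics; ls
python3 - <<'E'
from station import r
import cv2,numpy as np
o=r.observe();print(o['clock'],o['ee_pos'],o['orientation'],o['finger_gap'],r.tips_ahead)
for n in ['scene','top']:
    p=r.read_camera(n);cv2.imwrite(f'pics/{n}0.png',cv2.resize(p['color'][:,:,::-1],(800,600)))
    print(n,p['vfov'],p['cx'],p['cy'],p['origin'],p['rotation'])
    for l in ['scanner','start','carrier_a','carrier_b','cast_round','cast_square','cast_oblong','cast_small','wax_tin','jar','bowl','cup','brush','bur_block','wax_knife']:
        print(l,[(np.round(d['extent']).astype(int).tolist(),round(d['conf'],2)) for d in r.recognise(p,l)])
print(r.observe()['clock'])
E
```

```text
pics
0.0 [ 0.16089179 -0.5512538   0.23812019] [-3.10774527e+00 -4.43920953e-01 -5.27014219e-05] 0.0855734341570264 0.008
scene 48.47109009132419 281.08401036737956 208.79576032358779 [ 1.50694748 -0.42409427  0.95083256] [-1.97804679 -1.28218354  0.58238191]
scanner [([293, 178, 421, 273], 0.69), ([165, 204, 212, 243], 0.41)]
start [([370, 180, 379, 186], 0.5), ([105, 266, 148, 301], 0.49)]
carrier_a [([164, 203, 210, 244], 0.62), ([220, 194, 265, 230], 0.6)]
carrier_b [([164, 203, 210, 244], 0.62), ([220, 194, 265, 230], 0.6)]
cast_round [([223, 244, 236, 255], 0.61)]
cast_square [([317, 275, 334, 293], 0.75), ([259, 225, 275, 239], 0.61), ([192, 274, 209, 292], 0.56)]
cast_oblong [([293, 179, 416, 272], 0.3)]
cast_small [([166, 254, 178, 269], 0.68), ([92, 223, 163, 237], 0.67)]
wax_tin [([220, 262, 238, 279], 0.53)]
jar [([284, 252, 304, 275], 0.85)]
bowl [([241, 267, 280, 300], 0.97), ([284, 254, 301, 280], 0.48)]
cup [([363, 124, 383, 154], 0.87), ([165, 203, 209, 240], 0.26)]
brush [([92, 225, 161, 234], 0.55)]
bur_block [([104, 266, 147, 302], 0.59)]
wax_knife [([321, 140, 34
[... 228 characters left out ...]
161, 212, 173, 222], 0.42)]
carrier_a [([354, 237, 391, 276], 0.79), ([293, 233, 334, 266], 0.62), ([397, 202, 409, 214], 0.22)]
carrier_b [([354, 237, 391, 276], 0.79), ([293, 233, 334, 266], 0.62), ([397, 202, 409, 214], 0.22)]
cast_round []
cast_square [([374, 160, 391, 178], 0.56), ([276, 119, 289, 131], 0.54)]
cast_oblong []
cast_small []
wax_tin [([349, 168, 364, 183], 0.69)]
jar [([294, 141, 312, 164], 0.56)]
bowl [([323, 124, 355, 160], 0.7), ([153, 123, 276, 234], 0.58), ([353, 240, 390, 278], 0.2)]
cup [([98, 281, 132, 311], 0.92), ([151, 126, 274, 235], 0.51)]
brush [([403, 253, 468, 288], 0.85)]
bur_block [([428, 180, 468, 219], 0.97)]
wax_knife [([149, 278, 201, 336], 0.76)]
1.6
```

View pics/top0.png

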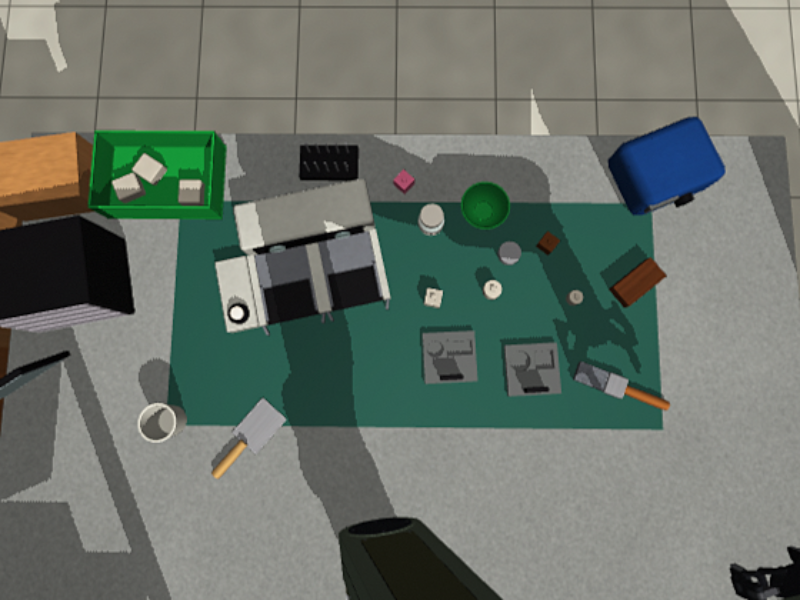

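View pics/scene0.png

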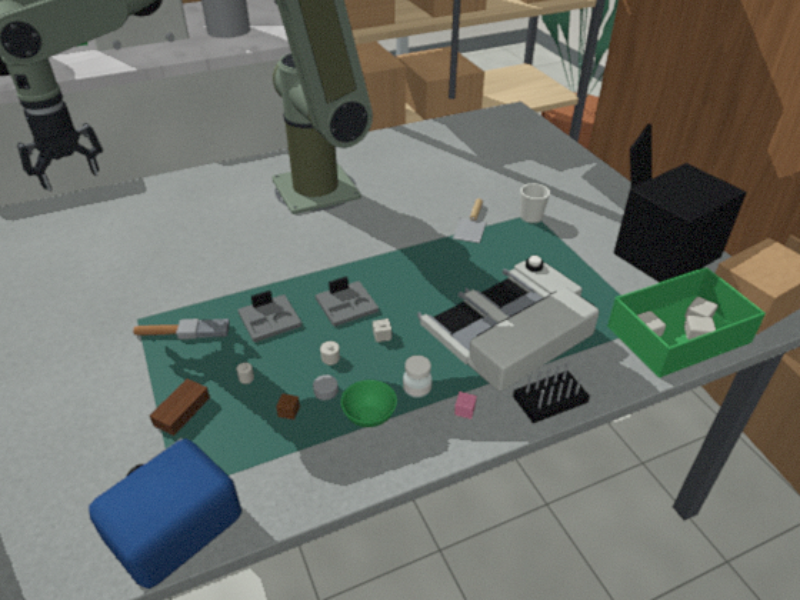

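The top view (800x600) shows the casts: square at (433,297), round at (492,289) and the small one probably at (576,297). No oblong is visible. The look-alikes are the brown cube (547,242), the pink cube (404,181) and the white blocks in the green crate (190,190). The carriers are at (450,355) and (530,368). The left one seems to have the oblong pocket, making it carrier_b. Next I'll check close up with the wrist camera.

```bash
cat > h.py <<'E'
from station import r
import cv2,numpy as np
from scipy.spatial.transform import Rotation as Ro
def cam(p):
    f=p['color'].shape[0]/2/np.tan(np.radians(p['vfov'])/2)
    R=np.array(p['rotation']); R=Ro.from_rotvec(R).as_matrix() if R.shape==(3,) else R
    return f,R,np.array(p['origin'])
def px2w(p,u,v,z):
    f,R,o=cam(p); d=R@np.array([(u-p['cx'])/f,(v-p['cy'])/f,1.]); return o+d*(z-o[2])/d[2]
def w2px(p,X):
    f,R,o=cam(p); c=(np.atleast_2d(X)-o)@R
    return np.c_[c[:,0]/c[:,2]*f+p['cx'],c[:,1]/c[:,2]*f+p['cy']]
def down(yaw): return (Ro.from_euler('z',yaw)*Ro.from_euler('x',np.pi)).as_rotvec()
def save(p,name,box=None,s=None):
    im=p['color'][:,:,::-1]
    if box: im=im[box[1]:box[3],box[0]:box[2]]
    k=min(800/im.shape[1],600/im.shape[0]); cv2.imwrite('pics/'+name,cv2.resize(im,None,fx=k,fy=k,interpolation=cv2.INTER_CUBIC))
E
python3 - <<'E'
from h import *
p=r.read_camera('top')
for n,u,v,z in [('sq',433,293,.033),('round',492,286,.033),('small',576,295,.033),('ca_r',530,368,.012),('ca_l',450,355,.012),('button',237,313,.036),('mouthL',265,330,.02),('mouthR',388,303,.02),('mid',325,318,.02)]:
    print(n,np.round(px2w(p,u*.7,v*.7,z),3))
y=down(0)
print('yaw now',Ro.from_rotvec(r.observe()['orientation']).as_matrix()[:,:2])
X=px2w(p,490*.7,330*.7,0)
for yaw in [0,np.pi/2,-np.pi/2,np.pi]:
    print(yaw,r.inverse_kinematics([X[0]-.03,X[1],.3],down(yaw)))
r.move_to([X[0]-.03,X[1],.3],down(-np.pi/2) if r.inverse_kinematics([X[0]-.03,X[1],.3],down(-np.pi/2)) is not None else down(np.pi/2))
q=r.read_camera('wrist');save(q,'w1.png');save(p,'top1.png',(270,150,420,290))
f,R,o=cam(q);print(o,R,r.observe()['ee_pos'],r.observe()['clock'],q['vfov'])
E
```

```text
sq [ 0.602 -0.059  0.033]
round [ 0.617 -0.176  0.033]
small [ 0.6   -0.341  0.033]
ca_r [ 0.456 -0.251  0.012]
ca_l [ 0.481 -0.093  0.012]
button [0.559 0.328 0.036]
mouthL [0.527 0.275 0.02 ]
mouthR [0.583 0.031 0.02 ]
mid [0.552 0.156 0.02 ]
yaw now [[ 9.59992459e-01  2.80025855e-01]
 [ 2.80025854e-01 -9.59992458e-01]
 [-1.78657171e-05  4.62829425e-05]]
0 [-4.97704511e-01  7.19715504e-02  1.56823328e+00 -4.44089210e-16
  1.50138782e+00  1.07309182e+00]
1.5707963267948966 [-0.49770451  0.07197155  1.56823328  0.          1.50138782 -0.49770451]
-1.5707963267948966 [-4.97704511e-01  7.19715504e-02  1.56823328e+00 -4.44089210e-16
  1.50138782e+00  2.64388814e+00]
3.141592653589793 [-0.49770451  0.07197155  1.56823328  0.          1.50138782 -2.06850084]
[ 0.50290257 -0.2451992   0.43347081] [[-9.99999878e-01  4.05404130e-04  2.80445355e-04]
 [ 4.67455603e-04  9.60459701e-01  2.78418649e-01]
 [-1.56484392e-04  2.78418746e-01 -9.60459774e-01]] [ 0.50195113 -0.17513151  0.29989028] 4.075 59.25055783516597
```

View pics/w1.png

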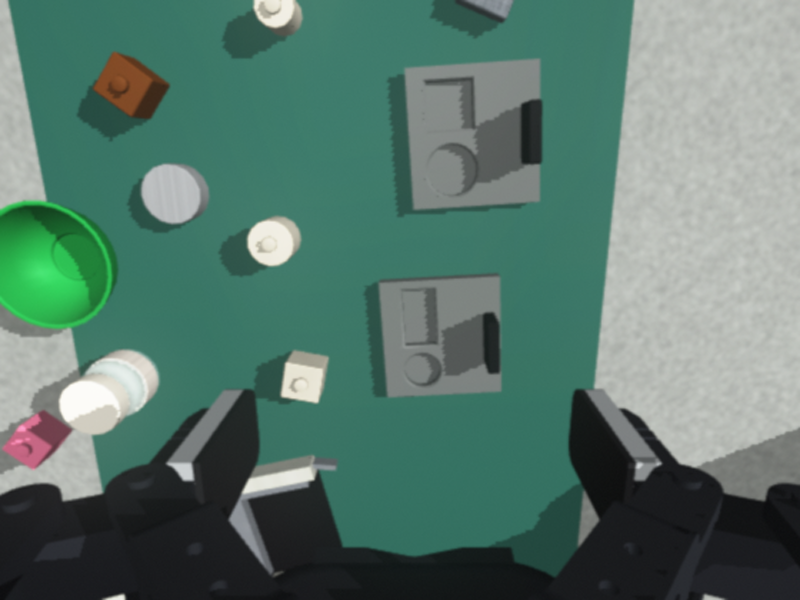

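The wrist view (800x600) shows carrier_a with the square and round pockets at (475,135), and carrier_b with the oblong and small round pockets at (440,335). The round cast is at (273,242), the square at (305,377) and the small one at (278,12). The brown cube (130,85) and the pink one (37,440) are decoys. There is no oblong cast. Next I'll fit silhouettes in centred views.

```bash
cat >> h.py <<'E'
from scipy.optimize import minimize
H=.24
def view(x,y,zt,yaw=np.pi/2,h=H):
    d=.29*h-.07; t=np.array([np.cos(yaw),np.sin(yaw)])
    r.move_to([x+d*t[0],y+d*t[1],zt+h-.1336],down(yaw)); r.hold(.1); return r.read_camera('wrist')
def mask(p):
    c=p['color'].astype(float); mat=((c[:,:,1]-c[:,:,0])/(c.max(2)+1)>.25)|(c.max(2)<12)
    return (~mat).astype(np.uint8)
def prism(pts,z0,z1):
    pts=np.array(pts); return np.r_[np.c_[pts,np.full(len(pts),z0)],np.c_[pts,np.full(len(pts),z1)]]
def circ(d): a=np.linspace(0,2*np.pi,48,endpoint=False); return np.c_[np.cos(a),np.sin(a)]*d/2
def rect(a,b): return np.array([[a,b],[-a,b],[-a,-b],[a,-b]])/2
M={'cast_round':([prism(circ(.036),0,.030)],.024),'cast_small':([prism(circ(.028),0,.030)],.02),
 'cast_square':([prism(rect(.032,.032),0,.030)],.023),
 'carrier':([prism(rect(.1,.104),0,.012),prism(rect(.01,.044)+[-.04,0],.012,.042)],.075)}
def fit(p,name,x,y,yaw=0,z=0):
    """fit x,y,yaw by silhouette overlap near the guess"""
    parts,rad=M[name]; m=mask(p); S=8
    c=w2px(p,[[x,y,.012]])[0]; f=cam(p)[0]; s=int(rad*1.45*f/H); u0,v0=(c-s).astype(int); u0=max(u0,0); v0=max(v0,0)
    m=m[v0:v0+2*s,u0:u0+2*s]
    n,lab,st,ce=cv2.connectedComponentsWithStats(m)
    k=1+np.argmax(st[1:,4]); m=(lab==k).astype(np.uint8)
    cs,_=cv2.findContours(m,cv2.RETR_EXTERNAL,cv2.CHAIN_APPROX_NONE); cv2.drawContours(m,cs,-1,1,-1)
    mf=cv2.GaussianBlur(m.astype(np.float32),(0,0),.7)
    def sil(q):
        R=np.array([[np.cos(q[2]),-np.sin(q[2])],[np.sin(q[2]),np.cos(q[2])]]); im=np.zeros(m.shape,np.float32)
        big=np.zeros((m.shape[0]*4,m.shape[1]*4),np.uint8)
        for P in parts:
            W=P.copy(); W[:,:2]=P[:,:2]@R.T+q[:2]; W[:,2]+=z
            uv=(w2px(p,W)-[u0,v0]+.5)*4-.5
            cv2.fillConvexPoly(big,cv2.convexHull(np.round(uv*16).astype(np.int32)),1,shift=4)
        return cv2.GaussianBlur(cv2.resize(big.astype(np.float32),m.shape[::-1],interpolation=cv2.INTER_AREA),(0,0),.7)
    cost=lambda q:np.abs(sil(np.array([x+q[0]/100,y+q[1]/100,yaw+q[2]/5]))-mf).sum()/mf.sum()
    best=None
    for g in ([0,.6,-.6,1.2,-1.2,1.8] if name=='cast_square' else [0]):
        b=minimize(cost,[0,0,g],method='Nelder-Mead',options=dict(initial_simplex=np.array([[0,0,g],[1.,0,g],[0,1.,g],[0,0,g+.4]]),xatol=.005,fatol=1e-5))
        if best is None or b.fun<best.fun: best=b
    q=best.x; return np.array([x+q[0]/100,y+q[1]/100,yaw+q[2]/5]),best.fun,m
E
python3 - <<'E'
from h import *
import json
res={};tiles=[]
for n,x,y in [('cast_small',.6,-.341),('carrier_a',.456,-.251),('carrier_b',.481,-.093),('cast_square',.602,-.059),('cast_round',.617,-.176)]:
    k='carrier' if 'carr' in n else n; zt=.012 if k=='carrier' else .03
    p=view(x,y,zt); g,c,m=fit(p,k,x,y); 
    res[n]=g.tolist(); print(n,np.round(g,4),round(c,3))
    im=p['color'][:,:,::-1].copy()
    for P in M[k][0]:
        W=P.copy();R=Ro.from_euler('z',g[2]).as_matrix();W=W@R.T+[g[0],g[1],0]
        cv2.polylines(im,[cv2.convexHull(w2px(p,W).astype(np.float32)).astype(np.int32)],True,(0,0,255),1)
    tiles.append(im[60:360,100:460])
tiles.append(np.zeros_like(tiles[0]))
cv2.imwrite('pics/t1.png',cv2.resize(np.vstack([np.hstack(tiles[:3]),np.hstack(tiles[3:])]),(800,444)))
json.dump(res,open('res.json','w'));print(r.observe()['clock'])
E
```

```text
cast_small [ 0.5993 -0.3398  0.0379] 0.038
carrier_a [ 0.457  -0.2544  0.0639] 0.015
carrier_b [ 0.4794 -0.0904  0.0538] 0.015
cast_square [ 0.5969 -0.0573 -0.2013] 0.026
cast_round [ 0.6142 -0.1751  0.0823] 0.024
10.1083
```

View pics/t1.png

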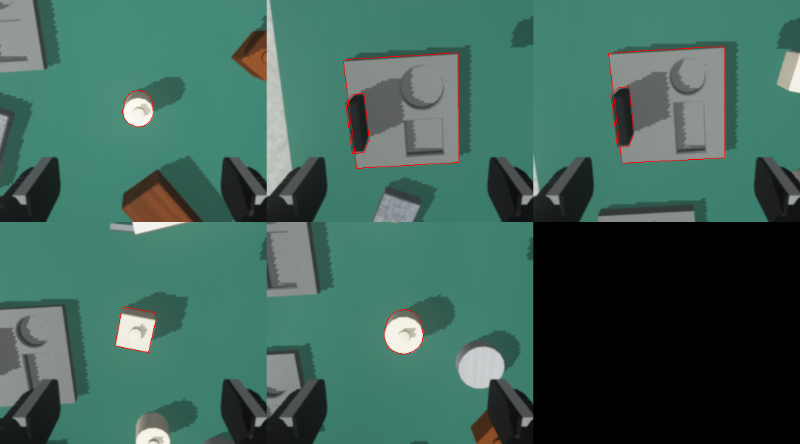

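All five fits agree with the outlines, and the small cast stands upright. I'll start with the square cast: squeeze it once to measure the camera bias along the jaw axis, then grasp it.

```bash
cat >> h.py <<'E'
import json
P90=np.pi/2
def st(tag=''):
    o=r.observe(); print(tag,round(o['clock'],1),np.round(o['ee_pos'],4),'gap',round(o['finger_gap'],4),'gf',round(float(np.max(o['gripper_force'])),1),'F',np.round(o['force'],1)); return o
def grasp(x,y,yaw,z=.021,op=.052,close=.015):
    r.gripper_to(op); r.move_to([x,y,.075],down(yaw)); r.move_l([x,y,z],.1); r.gripper_to(close); return st('grasp')
E
python3 - <<'E'
from h import *
res=json.load(open('res.json'))
p=view(*res['cast_square'][:2],.03); g,c,_=fit(p,'cast_square',*res['cast_square']); print(g,c)
o=grasp(g[0],g[1],P90+g[2]); print(r.tips_ahead)
e=np.array(o['ee_pos'])
r.gripper_to(.052); r.move_l([*e[:2],.09],.15)
p=view(g[0],g[1],.03); g2,c,_=fit(p,'cast_square',*g); print(g2,c)
d=g2[:2]-e[:2]; a=g[2]; print('bias along jaw',d@[np.cos(a),np.sin(a)],'across',d@[-np.sin(a),np.cos(a)]); st()
E
```

```text
[ 0.59681537 -0.0572181  -0.19984135] 0.026996219530701637
grasp 12.6 [ 0.598  -0.0575  0.0224] gap 0.0309 gf 61.8 F [ 0.1 -0.6  3.8]
0.008
[ 0.59856807 -0.05767124 -0.20914952] 0.024972187355160713
bias along jaw 0.0005564537322814223 across -3.541535271119292e-05
 14.0 [ 0.5951 -0.0572  0.134 ] gap 0.0523 gf 0.0 F [-0.4 -0.2  0.7]
```

```bash
cat >> h.py <<'E'
PK={'cast_round':('carrier_a',.018,.024),'cast_square':('carrier_a',.018,-.024),'cast_small':('carrier_b',.018,.0285)}
BX=.0005
def goto(x,y,z,v=.1):
    """line with settled-error correction in xy"""
    r.move_l([x,y,z],v); r.hold(.2); e=np.array([x,y])-r.observe()['ee_pos'][:2]
    if np.hypot(*e)>.0003: r.move_l([x+e[0],y+e[1],z],.03); r.hold(.1)
    return e
def place(name,res,dz,yaw,via=None):
    c,px,py=PK[name]; X,Y,a=res[c]; R=np.array([[np.cos(a),-np.sin(a)],[np.sin(a),np.cos(a)]])
    t=R@[px,py]+[X-BX,Y]; zt=.004+dz
    r.move_l([*r.observe()['ee_pos'][:2],zt+.018],.1)
    if via is not None: r.move_l([*via,zt+.018],.25)
    r.move_l([*t,zt+.018],.2,rot=down(yaw)); e=goto(*t,zt+.018); print('err',e); t=t+e; st('above')
    for i,(dx,dy) in enumerate([(0,0)]+[(k*np.cos(q),k*np.sin(q)) for k in (.001,.002) for q in np.arange(6)*np.pi/3]):
        r.move_l([t[0]+dx,t[1]+dy,zt+.011],.1)
        hit=r.move_l([t[0]+dx,t[1]+dy,zt-.001],.03,contact_N=6); o=st(f'try{i} hit {hit}')
        if o['ee_pos'][2]<zt+.003: return True
    return False
def release(op=.052):
    e=r.observe()['ee_pos']; r.gripper_to(op); r.move_l([*e[:2],.1],.12)
E
python3 - <<'E'
from h import *
res=json.load(open('res.json'))
g=[.59857,-.05767,-.209]
o=grasp(g[0]-BX,g[1],P90+g[2]); r.hold(.1); o=r.observe(); print(o['ee_pos'])
ok=place('cast_square',res,o['ee_pos'][2],P90+res['carrier_a'][2]); print(ok)
o=st()
if ok:
    release(); x,y=res['carrier_a'][:2]
    p=view(x,y,.012); save(p,'sq.png',(130,40,430,300)); 
st()
E
```

```text
grasp 15.6 [ 0.5993 -0.058   0.0224] gap 0.0306 gf 61.8 F [1.  0.4 3.4]
[ 0.59933901 -0.05794947  0.02239511]
err [-0.00012879 -0.00019109]
above 17.9 [ 0.4762 -0.277   0.0444] gap 0.0306 gf 61.3 F [-0.1 -0.2 -0.5]
try0 hit True 18.6 [ 0.476  -0.2775  0.0264] gap 0.0305 gf 61.9 F [-0.3  0.4  3.6]
True
 18.6 [ 0.476  -0.2775  0.0264] gap 0.0305 gf 61.9 F [-0.3  0.4  3.6]
 20.1 [ 0.4569 -0.2548  0.1176] gap 0.0518 gf 0.0 F [ 0.4  0.2 -0.3]
```

View pics/sq.png

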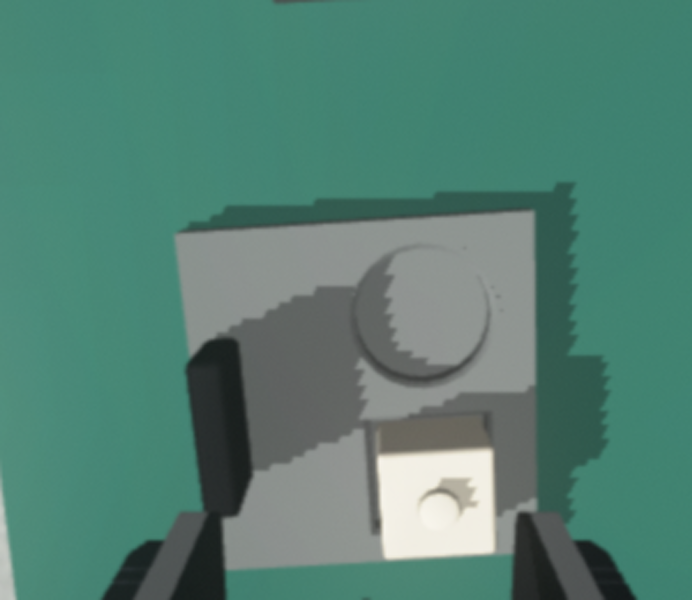

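The picture shows the square cast upright in its pocket at crop (437,505), and the lowering depth matches the floor. Round and small casts next.

Run:
```python
from h import *
res=json.load(open('res.json'))
for n in ['cast_round','cast_small']:
    x,y,_=res[n]; p=view(x,y,.03); g,c,_=fit(p,n,x,y); print(n,g,c)
    if c>.06 or np.hypot(g[0]-x,g[1]-y)>.003: print('moved?'); save(p,n+'.png'); break
    a=P90+res[PK[n][0]][2]
    o=grasp(g[0]-BX,g[1],a,op=.048); r.hold(.1); o=r.observe()
    w={'cast_round':.036,'cast_small':.028}[n]
    if abs(o['finger_gap']-w)>.004: print('bad grip'); break
    ok=place(n,res,o['ee_pos'][2],a); print(ok)
    if not ok: break
    release(.05 if n=='cast_round' else .048)
    x,y=res[PK[n][0]][:2]; p=view(x,y,.012); save(p,n+'_in.png',(130,40,430,340)); st()
ims=[cv2.resize(cv2.imread(f'pics/{n}_in.png'),(400,400)) for n in ['cast_round','cast_small']]
cv2.imwrite('pics/in2.png',np.hstack(ims))
```

```text
cast_round [ 0.61426539 -0.17504159  0.02458414] 0.02707989327609539
grasp 22.6 [ 0.6149 -0.1756  0.0224] gap 0.0339 gf 60.0 F [-0.1  0.1  3. ]
err [-0.00023108 -0.00020002]
above 24.7 [ 0.4727 -0.2295  0.0444] gap 0.0336 gf 59.9 F [0.3 0.1 0.2]
try0 hit True 25.4 [ 0.4728 -0.2295  0.0264] gap 0.0337 gf 60.3 F [-0.8  0.9  5.3]
True
 26.9 [ 0.4564 -0.2537  0.1171] gap 0.0498 gf 0.0 F [-0.6  0.7 -0.2]
cast_small [ 0.59918045 -0.33981857  0.10562818] 0.033287517726421356
grasp 29.3 [ 0.5995 -0.3405  0.0224] gap 0.0255 gf 59.2 F [-0.1 -0.1  3.1]
err [-1.24735633e-05  1.40274187e-04]
above 31.9 [ 0.4954 -0.0611  0.0443] gap 0.026 gf 59.0 F [-0.1 -0.3 -0.5]
try0 hit True 32.6 [ 0.4954 -0.0608  0.0262] gap 0.0258 gf 59.6 F [-0.7  0.5  3.8]
True
 34.1 [ 0.4787 -0.0901  0.1173] gap 0.048 gf 0.0 F [-0.5 -0.6 -0.2]
```

View pics/in2.png

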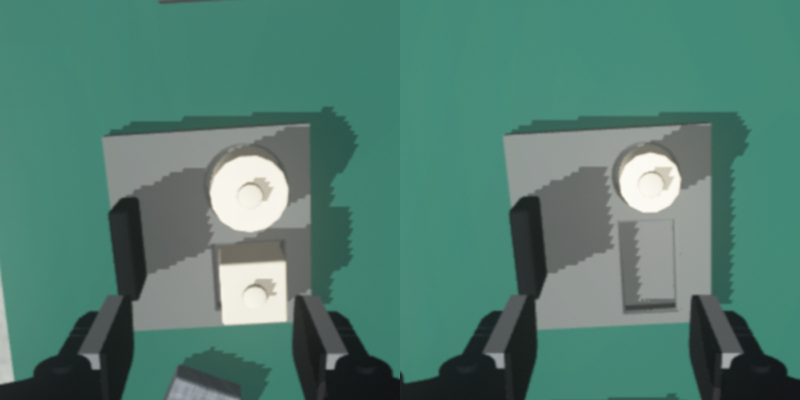

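All three casts are seated: round and square in A at crop (250,190) and (255,290), small in B at (650,180). Next I'll measure the scanner mouth.

Run:
```python
from h import *
import pickle
p=view(.585,.15,.02,h=.38); pickle.dump(p,open('scan.pkl','wb')); save(p,'scan.png')
# predicted outline from a guess
st()
```

```text
35.5 [0.5846 0.1887 0.2653] gap 0.0479 gf 0.0 F [ 0.1 -0.5  0.2]
```

View pics/scan.png

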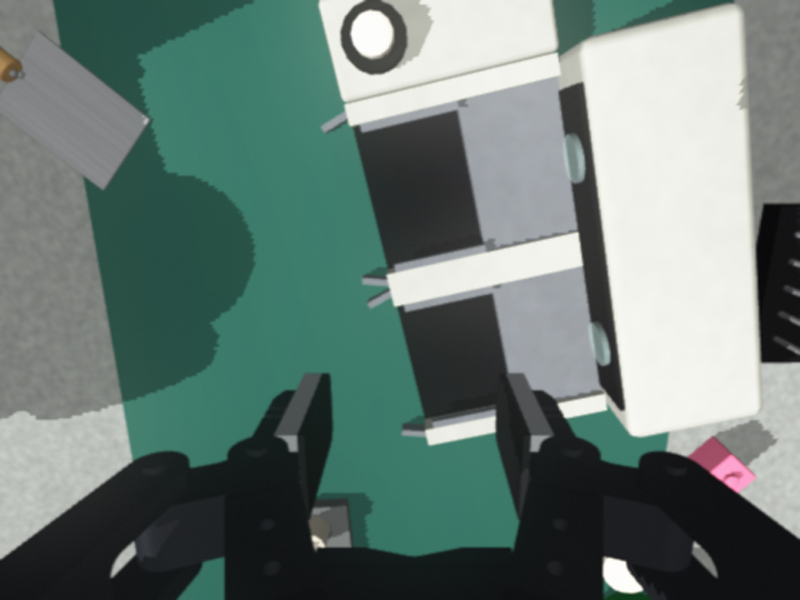

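The picture shows the middle wall front at (387,277)/(393,306), the left wall's inner edge (352,125)–(558,77), the stop edges (458,110)–(483,245) and (495,295)–(508,378), the housing's back edge (742,5)–(760,410), and the button at (373,33).

Run:
```python
from h import *
import pickle
from scipy.optimize import least_squares
p=pickle.load(open('scan.pkl','rb'))
pts=[(387,277,.02,0,.0125),(393,306,.02,0,-.0125),(352,125,.02,0,.1195),(558,77,.02,None,.1195),(578,233,.02,None,.0125),(580,262,.02,None,-.0125),
(458,112,.014,.075,None),(483,243,.014,.075,None),(497,297,.014,.075,None),(507,370,.014,.075,None),(427,422,.02,0,-.1195),(742,8,.07,.24,None),(758,400,.07,.24,None)]
W=[px2w(p,u*.7,v*.7,z)[:2] for u,v,z,_,_ in pts]
def loc(q): R=np.array([[np.cos(q[2]),-np.sin(q[2])],[np.sin(q[2]),np.cos(q[2])]]); return (np.array(W)-q[:2])@R
def res(q):
    L=loc(q); return [L[i,k]-t[3+k] for i,t in enumerate(pts) for k in (0,1) if t[3+k] is not None]
s=least_squares(res,[.56,.15,.22],loss='soft_l1',f_scale=.002); q=s.x;print(q)
for t,l in zip(pts,loc(q)): print(t[3:],np.round(l*1000,1))
b=px2w(p,373*.7,33*.7,.045);print('button',b,(np.array([b[:2]])-q[:2])@np.array([[np.cos(q[2]),-np.sin(q[2])],[np.sin(q[2]),np.cos(q[2])]]))
R=np.array([[np.cos(q[2]),-np.sin(q[2])],[np.sin(q[2]),np.cos(q[2])]])
for n,y in [('L',.066),('R',-.066)]:
    for x in (-.1,.025): print(n,x,q[:2]+R@[x,y],'grip',q[:2]+R@[x-.04,y])
def ov(im):
    for y in(.066,-.066):
        C=np.array([[.075,.052],[.075,-.052],[-.025,-.052],[-.025,.052]])+[0,y]
        w=np.c_[C@R.T+q[:2],np.full(4,.012)]; cv2.polylines(im,[np.round(w2px(p,w)).astype(int)],True,(255,0,0),1)
    for y0 in (.134,.1195,.0125,-.0125,-.1195):
        w=np.c_[np.array([[0,y0],[.14,y0]])@R.T+q[:2],[.02,.02]]; cv2.polylines(im,[np.round(w2px(p,w)).astype(int)],True,(255,0,255),1)
ov(p['color']); save(p,'scan2.png',(200,30,480,320)); json.dump(q.tolist(),open('scan.json','w'))
```

```text
[0.56741989 0.15872573 0.22127903]
(0, 0.0125) [ 0.4 10.4]
(0, -0.0125) [ -0.4 -12.3]
(0, 0.1195) [  2.2 119.1]
(None, 0.1195) [143.4 118.1]
(None, 0.0125) [142.2  11.7]
(None, -0.0125) [140.7  -9.8]
(0.075, None) [ 74.8 111.6]
(0.075, None) [74.7 18.5]
(0.075, None) [ 77.4 -24.5]
(0.075, None) [ 74.5 -85.2]
(0, -0.1195) [   3.6 -112.7]
(0.24, None) [234.9 127.7]
(0.24, None) [ 233.4 -118.8]
button [0.56084631 0.32745554 0.045     ] [[0.03061912 0.16605851]]
L -0.1 [0.45537261 0.20116873] grip [0.41634791 0.19238962]
L 0.025 [0.5773248  0.22860343] grip [0.5383001  0.21982433]
R -0.1 [0.48434366 0.07238721] grip [0.44531896 0.06360811]
R 0.025 [0.60629585 0.09982192] grip [0.56727115 0.09104281]
```

View pics/scan2.png

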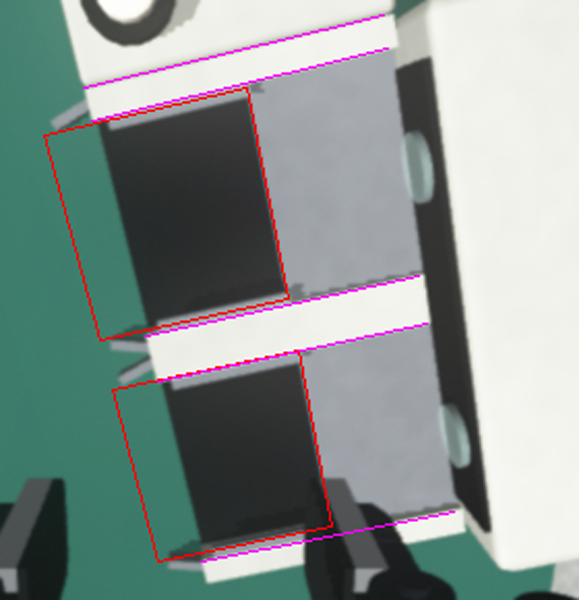

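The overlay fits the walls and stop to about 1 mm. Now I'll slide carrier_b into the left bay: drag it by the fin, then push the last part with the jaws loosened so the guides can centre it.

```bash
cat >> h.py <<'E'
S=json.load(open('scan.json')) if __import__('os').path.exists('scan.json') else None
def rot(a): return np.array([[np.cos(a),-np.sin(a)],[np.sin(a),np.cos(a)]])
def gripfin(c,z=.0235):
    g=np.array(c[:2])+rot(c[2])@[-.04-BX,0]; return grasp(g[0],g[1],P90+c[2],z=z,op=.035,close=.004)
def tcp_for(x,y): return np.array(S[:2])+rot(S[2])@[x-.04,y]
def sc(o): return (np.array(o['ee_pos'][:2])-S[:2])@rot(S[2])*1000
def slf(o): return np.round(np.array(o['force'][:2])@rot(S[2]),1)
E
python3 - <<'E'
from h import *
res=json.load(open('res.json'))
o=gripfin(res['carrier_b']); z=o['ee_pos'][2]-.0014
t=tcp_for(-.085,.066); m=(np.array(o['ee_pos'][:2])+t)/2; m[0]-=.005
a=(res['carrier_b'][2]+S[2])/2
r.move_l([*m,.0235],.08,rot=down(P90+a)); st('mid')
r.move_l([*t,.0235],.08,rot=down(P90+S[2])); r.hold(.2); o=st('pre'); print(sc(o),slf(o))
p=r.read_camera('top'); save(p,'pre.png',(140,100,420,310))
E
```

```text
grasp 38.2 [ 0.4395 -0.0929  0.0244] gap 0.0087 gf 60.2 F [-1.   0.4  5.8]
mid 40.1 [0.4318 0.0509 0.0244] gap 0.009 gf 60.2 F [ 1.6 -3.9  5. ]
pre 42.3 [0.4319 0.1951 0.0244] gap 0.009 gf 60.6 F [ 0.4 -5.6  8.1]
[-124.21759471   65.1830427 ] [-0.9 -5.5]
```

View pics/pre.png

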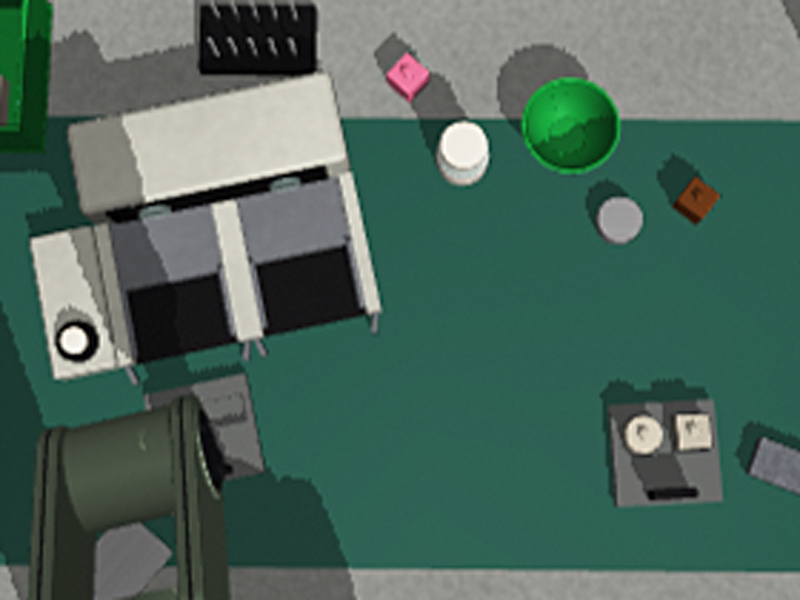

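Carrier_b stands squarely before the left bay at crop (205,430). Pushing it in now.

```bash
cat >> h.py <<'E'
def insert(y):
    for x in (-.065,-.045):
        t=tcp_for(x,y); hit=r.move_l([*t,.0235],.05,contact_N=30); o=r.observe(); print('grip',x,hit,np.round(sc(o),1),slf(o))
        if hit: return False
    r.gripper_to(.016); o=st('loose')
    for x in (-.02,0,.015,.022,.026,.029,.032):
        t=tcp_for(x,y); hit=r.move_l([*t,.0235],.04,contact_N=32); o=r.observe(); print('push',x,hit,np.round(sc(o),1),slf(o),round(o['finger_gap'],4))
        if hit: return True
E
python3 - <<'E'
from h import *
print(insert(.066)); st()
E
```

```text
grip -0.065 True [-124.2   65.1] [-3.7 -0.2]
False
 42.6 [0.4319 0.195  0.0245] gap 0.009 gf 60.4 F [-3.5 -1.   6. ]
```

```bash
sed -i 's/^def insert.*/def insert(y,cg=60):/; s/\.05,contact_N=30)/.03,contact_N=cg)/' h.py
python3 - <<'E'
from h import *
print(insert(.066)); st()
E
```

```text
grip -0.065 False [-113.8   66.5] [-26.2  -3.6]
grip -0.045 False [-89.9  67. ] [-15.7  -0.2]
loose 44.4 [0.4682 0.2048 0.0229] gap 0.0157 gf 1.9 F [-3.1  0.3  2.6]
push -0.02 False [-59.2  65.9] [0.1 0.6] 0.0161
push 0 False [-39.4  66. ] [-1.2 -0.5] 0.0157
push 0.015 False [-24.5  66. ] [-1.  -0.1] 0.016
push 0.022 False [-18.  66.] [-1.5 -0.6] 0.0162
push 0.026 False [-14.  66.] [-2.4  0.1] 0.0159
push 0.029 False [-13.2  66.1] [-7.9 -0.5] 0.0165
push 0.032 False [-13.3  66.1] [-14.   -0.4] 0.0165
None
 47.5 [0.54   0.2203 0.0231] gap 0.0165 gf 7.4 F [-13.6  -3.5  11.5]
```

Run:
```python
from h import *
r.gripper_to(.006); o=st('regrip'); print(sc(o))
for x in (.03,.033,.036,.039):
    r.move_l([*tcp_for(x,.066),.0235],.04,contact_N=60); r.hold(.2); o=r.observe(); print(x,np.round(sc(o),1),slf(o))
    if slf(o)[0]<-35: break
r.gripper_to(.035); r.hold(.2); o=st('open'); print(sc(o)); r.move_l([*o['ee_pos'][:2],.11],.12)
S0=np.array(S[:2])+rot(S[2])@[.0,.066]
p=view(*S0,.02,yaw=P90,h=.26); save(p,'homeb.png',(100,0,460,290)); st()
```

```text
regrip 47.7 [0.537  0.2197 0.0231] gap 0.0092 gf 59.5 F [-22.5  -5.7  20.1]
[-16.25011684  66.14597942]
0.03 [-16.3  66.2] [-18.7  -0.6]
0.033 [-16.2  66.2] [-26.5  -1.1]
0.036 [-16.3  66.1] [-33.1  -1. ]
0.039 [-16.2  66.2] [-41.   -2.5]
open 50.0 [0.5492 0.2225 0.0224] gap 0.0348 gf 3.7 F [-7.  -1.6  2.5]
[-3.7843627  66.20591507]
 51.4 [0.5516 0.228  0.1443] gap 0.0347 gf 0.0 F [-0.8 -0.2 -0.6]
```

View pics/homeb.png

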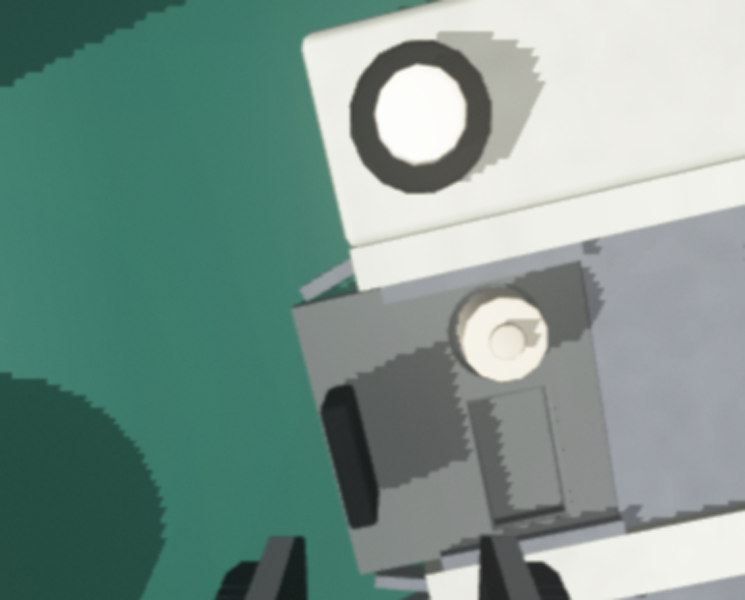

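Carrier_b is home. Its front edge lies flush on the stop (crop 583,262 to 618,515), it did not budge under 41 N, and the cast is still seated. Now carrier_a goes into the right bay.

Run:
```python
from h import *
res=json.load(open('res.json')); c=res['carrier_a']; Y=-.066
p=view(c[0],c[1],.012); g,cc,_=fit(p,'carrier',*c); print(g,cc,c)
o=gripfin(c)
assert o['finger_gap']<.012
t=tcp_for(-.085,Y); e=np.array(o['ee_pos'][:2]); 
for k in (.5,1):
    r.move_l([*(e+(t-e)*k-[.005*(k<1),0]),.0235],.08,rot=down(P90+c[2]+(S[2]-c[2])*k)); o=st(f'leg{k}')
r.hold(.2); print(sc(o),slf(o))
ok=insert(Y); print(ok)
if ok is not False:
    r.gripper_to(.006); o=st('regrip'); print(sc(o))
    for x in (.028,.031,.034,.037,.04):
        r.move_l([*tcp_for(x,Y),.0235],.04,contact_N=60); r.hold(.2); o=r.observe(); print(x,np.round(sc(o),1),slf(o))
        if slf(o)[0]<-32: break
```

```text
[ 0.45691798 -0.25448954  0.0631163 ] 0.5153866410255432 [0.45703722454980766, -0.2543806849973019, 0.06388235507034816]
grasp 54.9 [ 0.4169 -0.2576  0.0245] gap 0.0092 gf 59.9 F [-2.4 -0.3  5.7]
leg0.5 57.1 [ 0.4349 -0.0963  0.0245] gap 0.009 gf 59.8 F [-0.8 -4.6  5.7]
leg1 59.3 [0.4608 0.066  0.0245] gap 0.009 gf 60.3 F [-1.3 -7.3  8.8]
[-124.41239625  -67.0539463 ] [-2.9 -6.8]
grip -0.065 False [-114.4  -65.3] [-30.5  -4.8]
grip -0.045 False [-95.7 -64.5] [-32.6  -2.4]
loose 61.4 [0.494  0.0762 0.0225] gap 0.0162 gf 4.0 F [-7.7 -2.2  6.6]
push -0.02 False [-60.8 -65.4] [-2.6  0.4] 0.0158
push 0 False [-38.4 -66.3] [ 0.7 -0.3] 0.0159
push 0.015 False [-24.9 -66. ] [-1.1 -0.7] 0.0164
push 0.022 False [-18. -66.] [-1.1 -0.1] 0.016
push 0.026 False [-14.1 -66. ] [-1.8  0.1] 0.0159
push 0.029 False [-13.  -65.9] [-8.1 -0. ] 0.0158
push 0.032 False [-13.  -65.9] [-15.   -1.7] 0.0162
None
regrip 64.6 [0.5662 0.091  0.0232] gap 0.0091 gf 59.8 F [-23.   -5.4  19.9]
[-16.04817819 -65.84581688]
0.028 [-16.1 -65.9] [-13.   -0.9]
0.031 [-16.1 -65.8] [-21.4  -1.7]
0.034 [-16.1 -65.8] [-30.4  -1.9]
0.037 [-16.1 -65.8] [-37.6  -2.5]
```

Run:
```python
from h import *
r.move_l([*tcp_for(.025,-.066),.0235],.04); r.gripper_to(.03); o=st('open'); r.move_l([*o['ee_pos'][:2],.11],.12)
A=np.array(S[:2])+rot(S[2])@[.02,0]
p=view(*A,.02,h=.36); save(p,'home2.png',(90,0,470,285))
b=np.array([.5608,.3275]); p=view(*b,.04,h=.26)
c=p['color']; hsv=c.min(2); uv=w2px(p,[[*b,.04]])[0].astype(int); print(uv)
w=60; sub=c[uv[1]-w:uv[1]+w,uv[0]-w:uv[0]+w]
n,lab,sta,ce=cv2.connectedComponentsWithStats((sub.min(2)>150).astype(np.uint8))
for i in range(1,n):
    if sta[i,4]>60: print(sta[i],ce[i]+uv-w,px2w(p,*(ce[i]+uv-w),.045))
save(p,'btn.png',(int(uv[0]-w),int(uv[1]-w),int(uv[0]+w),int(uv[1]+w))); st()
```

```text
open 67.2 [0.5689 0.0912 0.0241] gap 0.0303 gf 0.0 F [0.  0.  0.6]
[285 210]
[  13    2  107  117 7120] [300.90238764 211.35182584] [0.57229209 0.32851768 0.045     ]
[ 41  49  36  34 965] [283.94507772 215.12331606] [0.56000041 0.32570262 0.045     ]
 69.8 [0.5626 0.3315 0.1682] gap 0.0302 gf 0.0 F [ 0.4 -0.1 -0.3]
```

View pics/home2.png

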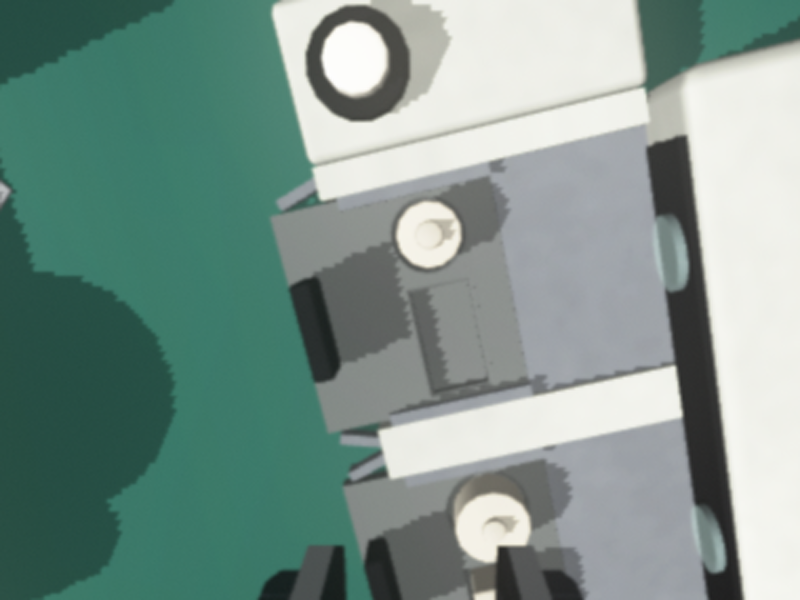

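Both carriers sit against the stop, with the casts upright in them. The button fit gives a 26 mm disc at (0.560, 0.326). Pressing it with the jaws shut.

Run:
```python
from h import *
r.gripper_to(0); x,y=.560-BX,.326; r.move_to([x,y,.09],down(P90)); r.hold(.3)
f0=r.observe()['force'][2]; z=.07; zc=None
r.move_l([x,y,z],.05); 
while z>.03:
    z-=.001; r.move_l([x,y,z],.02); o=r.observe(); f=o['force'][2]-f0
    if f>1.0: print(round(z,4),round(o['ee_pos'][2],4),round(f,1))
    if f>22: break
r.hold(.3); o=st('down'); r.move_l([x,y,.09],.05); r.hold(.3); st('up')
```

```text
0.059 0.0592 2.0
0.058 0.0582 2.6
0.057 0.0572 3.4
0.056 0.0562 4.3
0.055 0.0552 3.8
0.054 0.0542 3.6
0.053 0.0541 8.1
0.052 0.054 12.2
0.051 0.0539 16.4
0.05 0.0538 20.8
0.049 0.0537 25.1
down 77.0 [0.5599 0.3262 0.0537] gap -0.0002 gf 12.6 F [-8.3 -4.  26. ]
up 78.3 [0.5594 0.3259 0.0897] gap -0.0002 gf 0.0 F [-0.2  0.1 -0.1]
```

The button went down about 6 mm to a hard stop. One last look before I hand in.

Run:
```python
from h import *
A=np.array(S[:2])+rot(S[2])@[.02,-.03]
p=view(*A,.02,h=.36); t=r.read_camera('top'); 
a=cv2.resize(p['color'][0:330,90:470,::-1],(400,347)); b=cv2.resize(t['color'][90:330,90:480,::-1],(400,246)); b=cv2.copyMakeBorder(b,0,101,0,0,cv2.BORDER_CONSTANT)
cv2.imwrite('pics/fin.png',cv2.resize(np.hstack([a,b]),None,fx=1,fy=1))
```

```text
(no output)
```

View pics/fin.png

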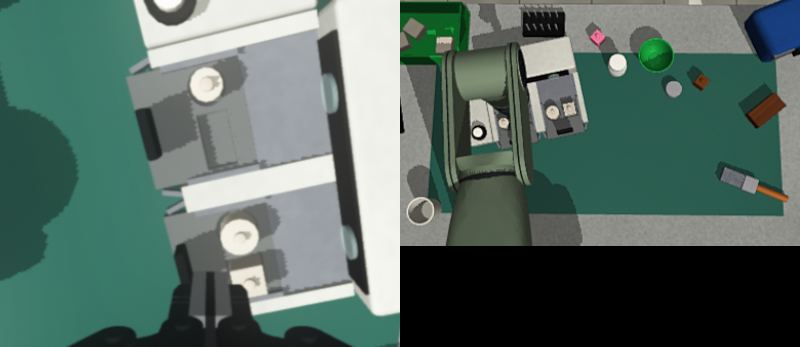

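Both carriers are home with the casts upright at crop (207,85), (240,238) and (247,280). The bystanders look undisturbed, and no cast is left on the bench.

```bash
python3 -c "
from station import r
print(r.sign_off())"
```

```text
the job is handed in; nothing more can be done
None
```

The job is handed in: the round, square and small casts (no oblong cast was there) are seated in their pockets, both carriers are home against the stop, and the start button was pressed fully and released, at about 80 s of the 210 s allowed.

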